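# Put the keyboard-care kit away in its two-tier desk organiser

### The job

Put the keyboard-care kit away: lay the red brush flat in the widest compartment of the lower tray (the outer one, away from the blue keycap puller) and the yellow spatula flat in the compartment beside it (the middle one), each with its broad head in the wide end and its handle in the narrow channel. Then take the top tier by its handle and lower it level onto the lower tray, so that all four corner holes go over their posts together and it sits fully down on the black collars. Set everything down rather than letting it fall, and leave the puller in its compartment and the other things on the desk where they are.

Things in the scene. Friction and masses are not known exactly. Their poses are not given: they have to be found in the camera images.
- organiser: Lower tray: white, grey floor, 150 (x) by 194 (y) mm, fixed. Origin: centre of its underside, z up. Floor top 6 mm above the desk; inside 144 (x) by 136 (y) mm. Three compartments along x, centre lines y = -44 (brush), +4 (spatula), +48 mm (holds the puller). Outer walls end 22 mm, dividers and blocks 18 mm above the desk. Wide head bays at x = +24 to +72 mm, handle channels at x = -72 to -28 mm.
- brush_compartment (a point): Middle of the brush's compartment on the tray floor, 6 mm above the desk; x axis along the compartment, towards its wide end. Head bay 48 mm wide, handle channel 26 mm wide. The brush's origin belongs here, its x axis in the same direction.
- spatula_compartment (a point): Middle of the spatula's compartment on the tray floor, 6 mm above the desk; x axis along the compartment, towards its wide end. Head bay 40 mm wide, handle channel 24 mm wide. The spatula's origin belongs here, its x axis in the same direction.
- finger_trough (a point): Middle (on the floor) of the open finger trough that crosses the tray along the organiser's y, from its x = -28 to +24 mm: no dividers or side walls, so fingers beside a handle can go down to the floor. Handles in neighbouring compartments leave only 27 to 31 mm between them: open the fingers little there.
- post_tip (a point): Tip of the post at the organiser's x = +60, y = +84 mm, 68 mm above the desk. Four like it at x = +-60, y = +-84 mm: each has a black collar, 19 mm across, its top 50 mm above the desk (the tier rests there), and above it a pin 7 mm in diameter, straight for 10 mm, then tapering to 3 mm at the tip.
- tier: Top tier: loose white shallow tray, 150 (x) by 194 (y) mm, about 0.4 kg, on the desk. Origin: centre of its flat underside, z up. Walls 26 mm high within |y| < 71 mm, outside them flanges with the four holes; low divider (20 mm) along x. Fits either way round. Seated, its origin is 50 mm above the organiser's, its x axis along the organiser's.
- tier_hole (a point): Underside of the tier's corner hole at its x = +60, y = +84 mm: 12 mm in diameter, through a 4 mm plate. Four at x = +-60, y = +-84 mm, matching the posts.
- tier_handle (a point): Centre of the tier's wooden handle bar, 60 mm above its underside. The bar runs along the tier's x, 12 mm wide (y), 12 mm high (54 to 66 mm), open beneath for 84 mm between two uprights at x = +-47 mm. The tier balances when gripped at the middle of the bar.
- brush: Red-handled flat brush, loose, about 45 g, lying on the desk. 130 mm long along its x, origin at mid length on its underside, head to +x. Handle 18 mm wide, 14 mm high, x = -65 to +23 mm; steel ferrule 38 mm wide, then tan bristles (rigid), 40 mm wide, 11 mm thick, to x = +65 mm. Balances within 15 mm of the origin; grip the handle there.
- brush_tip (a point): End of the bristles, 65 mm along +x from the brush's origin.
- spatula: Yellow-handled pry spatula for keycaps, loose, about 55 g, lying on the desk. 130 mm long along its x, origin at mid length on its underside, blade to +x. Handle 16 mm wide, 14 mm high, x = -65 to +17 mm; steel blade 32 mm wide, 4 mm thick (5 to 9 mm above the underside), x = +28 to +65 mm. Balances within 15 mm of the origin; grip the handle there.
- spatula_tip (a point): End of the blade, 65 mm along +x from the spatula's origin.
- puller: Blue keycap puller with two wire prongs, 115 mm long, handle 18 mm wide and 12 mm high, lying in the third compartment of the organiser; it stays there. Origin on its underside, x axis along it.
- mouse: Grey mouse, 95 by 62 by 36 mm; not to be moved. Origin on its underside.
- mug: White mug, 82 mm across, 95 mm high; not to be moved. Origin under its centre.
- keycap_jar: Clear jar with a black lid, 44 mm across, 52 mm high; not to be moved. Origin under its centre.
- air_duster: Blue and white air duster can, 60 mm across, 191 mm high; not to be moved. Origin under its centre.

How it is judged:
By the outcome, as a careful person would: the job done as asked, in the order asked, and still so for the second after the job is handed in, with the robot touching nothing.
It also fails if it takes over 70 s, if anything falls off the work surface, if the arm or the gripper's body presses on something with over 40 N, if the wrist force passes 120 N, or if a joint passes its speed limit or range.

### The arm

A 6-joint arm with a two-finger parallel gripper is mounted at the origin on the work surface. World frame = base frame: x ahead of the robot, y to its left, z up, the work surface at z = 0. Lengths are in mm, angles in rad, forces in N, time in s.
With the tool pointing down it reaches from about 350 to 775 mm from the base axis. Payload 7.3 kg.
Tool frame: the origin (TCP) lies at the very end of the fingers, on their centre line; the grasp point (between the pads) lies 19 mm behind it; z points along the fingers, y is the line along which they close (so a half turn about z gives the same grasp; the last joint's range is limited). The gripper opens to 92 mm and grips with 3 to 60 N. Pads are 19 mm wide; open, the fingers measure 130 mm over their backs; the gripper's body (75 mm by 190 mm) begins 47 mm behind the grasp point.
Start: joints at [1.029, 0.342, 1.524, -0, 1.275, -0.146], TCP at [202.399, 484.437, 226.741] pointing down, gripper open.
Joint ranges: [-2.53, 2.53], [-0.77, 2.02], [0.04, 2.7], [-1, 4.14], [0.28, 2.66], [-3.11, 3.11]. Speed limits (rad/s): [2.57, 2.57, 3.14, 3.14, 3.14, 3.14].

### API

Orientations are given as [roll, pitch, yaw] about the fixed x, y, z axes, in that order (R = Rz(yaw) Ry(pitch) Rx(roll)).
In Python, from plant import get_obs, capture, close_job gives the robot as it stands. The module is installed in compiled form; this text tells all that it offers.
- The arm moves only by the shell command python3 -m handwheel 'ROWS'. ROWS is JSON, a list of rows, each a list of 3 entries, a list of its own where there are three numbers: the turn, a rotation vector about the tool's x, y, z in degrees, then the shift along the tool's x, y, z in m, then the opening, from 0 (shut) to 1 (fully open). A call has 1 to 12 rows; each row is the pose to reach, as a shift and turn from the pose commanded when the call began, along the tool's axes at that moment; what a row does not reach only later rows make up. A row lasts 1/10 s, in which the tool goes at most 50 mm and 8.59 degrees, less where a joint would pass 70% of its speed; a pose out of reach is approached as far as the arm can. A call with a gripper value outside its range is refused whole. The fingers move at their own pace and stop on an object; the grip force is fixed at half the most. Time passes only in rows, so rows that repeat a pose let the fingers close. It gives the time, the measured TCP pose, the force, the opening and the grip force at its end, in the units of the state.
- get_obs(): the state, without advancing time (a new reading comes with each control period).
- capture(name): name is "scene" or "top"; returns a dict with "image" (420x560x3 uint8, red, green, blue), "depth" (420x560 float32, mm along the optical axis (not along the pixel's ray), 0 where there is no reading), "fx", "fy", "cx", "cy" (pixels), "camera_from_world" (4x4, takes a point from world to camera coordinates). Camera axes: x right, y down, z forward; pixel columns grow to the right and rows downward; lengths in mm; the calibration is good to about 2 mm. A picture is of the moment at which its call begins.
- close_job(): hands the job in; it is judged then, once.
The state is a dict: "time": time; "joint_positions": joint angles; "dq": joint speeds; "tau": joint torques, N m; "tool_pos": TCP position; "tcp_rot": TCP orientation; "contact_force": force on the tool from outside, world axes, zero at the start; "moment": the same for the moment, N m; "grip_width": finger opening in mm; "finger_force": force on a finger pad.
Only numpy, scipy, OpenCV 4.12 (cv2) and the standard library are available. Lean on these libraries where they do the work, as an engineer would, in place of code of your own. Each camera call takes 0.05 s, during which the arm holds its last target. There are 200 camera calls.

## Working session

There is one attempt and no reset: what is moved stays moved. The work goes in short steps, Python scripts to look and compute and a shell command to move; the robot and the scene stay as the last step left them, time stands still between calls to the robot, and variables do not carry over. Pictures are saved under pics/ and viewed, at most 10 in all, crops included, and the job is handed in when it is done.

```bash
mkdir -p pics
cat > h.py <<'E'
import numpy as np, cv2
from plant import get_obs, capture
def save(cap,n): cv2.imwrite(f'pics/{n}.png',cv2.cvtColor(cap['image'],cv2.COLOR_RGB2BGR))
def world(cap):
    d=cap['depth'].astype(float);v,u=np.mgrid[:420,:560]
    P=np.stack([(u-cap['cx'])/cap['fx']*d,(v-cap['cy'])/cap['fy']*d,d,np.ones_like(d)],-1)
    W=P@np.linalg.inv(cap['camera_from_world']).T
    W=W[...,:3]; W[d<=0]=np.nan; return W
def ray(cap,u,v,z):
    T=np.linalg.inv(cap['camera_from_world']);o=T[:3,3]
    d=T[:3,:3]@np.array([(u-cap['cx'])/cap['fx'],(v-cap['cy'])/cap['fy'],1]);return o+d*(z-o[2])/d[2]
E
python3 - <<'E'
from h import *
for n in('top','scene'):
    c=capture(n);save(c,n+'0');np.save(n+'0.npy',c,allow_pickle=True)
    print(n,c['fx'],np.linalg.inv(c['camera_from_world'])[:3].round(2).tolist())
o=get_obs();print(o['tool_pos'],o['tcp_rot'],o['grip_width'])
E
```

```text
top 520.1743681517579 [[-0.0, -1.0, 0.09, 494.26], [-1.0, 0.0, -0.0, -60.96], [0.0, -0.09, -1.0, 1592.52]]
scene 437.1914073602037 [[0.88, 0.29, -0.37, 995.48], [0.47, -0.58, 0.67, -790.9], [-0.02, -0.76, -0.65, 770.35]]
[202.20933528 484.09615208 226.10749739] [-3.14020597e+00 -2.04162530e-04  2.74576224e+00] 92.05625313919032
```

View pics/top0.png

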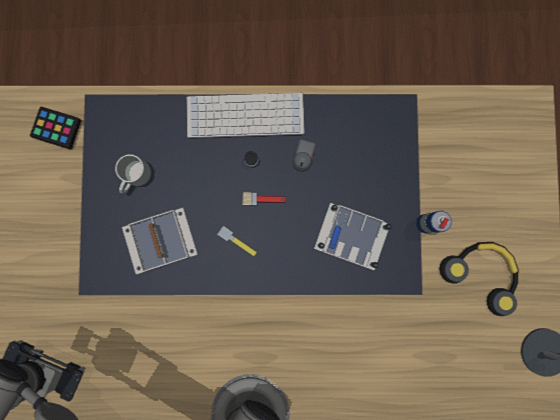

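View pics/scene0.png

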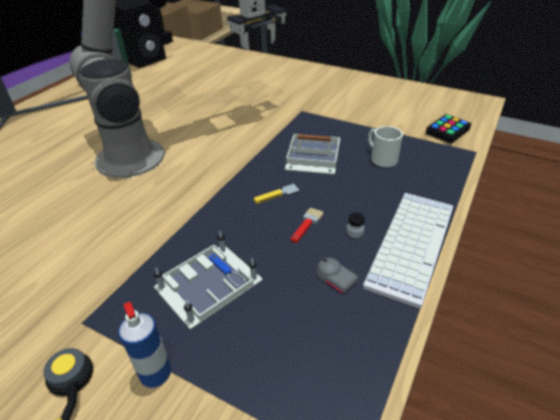

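The top view shows the tier at px (160,241), the brush at (264,199) with its head to the left, the spatula at (237,241) with its head up-left, and the organiser at (353,236) with the puller on its left. I'll enlarge the middle.

Run:
```python
from h import *
i=cv2.imread('pics/top0.png')
a=cv2.resize(i[195:280,305:400],None,fx=6,fy=6,interpolation=3)
b=cv2.resize(i[195:280,115:205],None,fx=4,fy=4,interpolation=3)
cv2.imwrite('pics/org.png',a); 
c=np.load('top0.npy',allow_pickle=True).item();W=world(c)
hsv=cv2.cvtColor(i,cv2.COLOR_BGR2HSV)
def blob(n,lo,hi,box,zmin=4):
    m=cv2.inRange(hsv,lo,hi)>0; k=np.zeros_like(m);k[box[1]:box[3],box[0]:box[2]]=1;m&=k
    P=W[m];P=P[P[:,2]>zmin] if zmin is not None else P
    r=cv2.minAreaRect(P[:,:2].astype(np.float32));print(n,len(P),np.nanmean(P,0).round(1),[np.round(x,1) for x in r],np.nanmedian(P[:,2]).round(1))
for n,box in(('brush',(238,188,290,210)),('spat',(214,222,262,260))):
    k=W[box[1]:box[3],box[0]:box[2]].reshape(-1,3);P=k[k[:,2]>5.5]
    r=cv2.minAreaRect(P[:,:2].astype(np.float32));print(n,len(P),P.mean(0).round(1),r)
blob('redH',(0,120,80),(6,255,255),(238,188,290,210));blob('yelH',(20,120,80),(35,255,255),(214,222,262,260))
blob('puller',(105,120,60),(125,255,255),(320,210,390,270),None)
blob('wood',(3,80,40),(18,255,255),(130,215,190,270),30)
# tier footprint/ high points
k=W[195:285,110:210].reshape(-1,3)
P=k[(k[:,2]>2.5)];r=cv2.minAreaRect(P[:,:2].astype(np.float32));print('tier',r,P.mean(0))
k=W[195:285,300:405].reshape(-1,3)
P=k[(k[:,2]>3.5)&(k[:,2]<30)];r=cv2.minAreaRect(P[:,:2].astype(np.float32));print('org',r,P.mean(0))
P=k[k[:,2]>45];
from scipy.cluster.hierarchy import fclusterdata
l=fclusterdata(P,40,'distance')
for j in set(l):print('post',(l==j).sum(),P[l==j].mean(0).round(1))
print('desk z',np.nanmedian(W[160:180,200:240,2]))
```

```text
brush 441 [639.4 -34.3  11.9] ((639.667724609375, -42.064674377441406), (156.23019409179688, 64.89801025390625), 89.8470230102539)
spat 448 [511.6  40.5  10.3] ((511.96099853515625, 37.21786117553711), (142.9207763671875, 112.19071960449219), 89.82852172851562)
redH 146 [638.3 -60.1  13.9] [array([638.8, -63.4]), array([82.5, 16.3]), np.float64(89.9)] 13.9
yelH 128 [494.   17.3  14. ] [array([494. ,  17.5]), array([78.1, 14.9]), np.float64(55.7)] 13.5
puller 124 [ 522.6 -257.4   17.7] [array([ 521.4, -257.5]), array([18.4, 68.4]), np.float64(72.5)] 18.0
wood 127 [512.5 274.9  65.5] [array([512.1, 275.1]), array([101.3,  10.5]), np.float64(17.3)] 65.6
tier ((516.6178588867188, 275.9722900390625), (306.2971496582031, 270.8716125488281), 89.9639663696289) [513.70909876 273.72528894   9.37562301]
org ((514.7766723632812, -312.4269104003906), (320.5679016113281, 270.5535583496094), 89.79302215576172) [ 518.56546834 -308.56274198    8.82040248]
post 31 [ 551.7 -408.4   53.1]
post 30 [ 439.2 -367.    52.8]
post 29 [ 609.5 -250.9   53. ]
post 31 [ 496.7 -209.8   54.1]
desk z 0.9683789649079699
```

View pics/org.png

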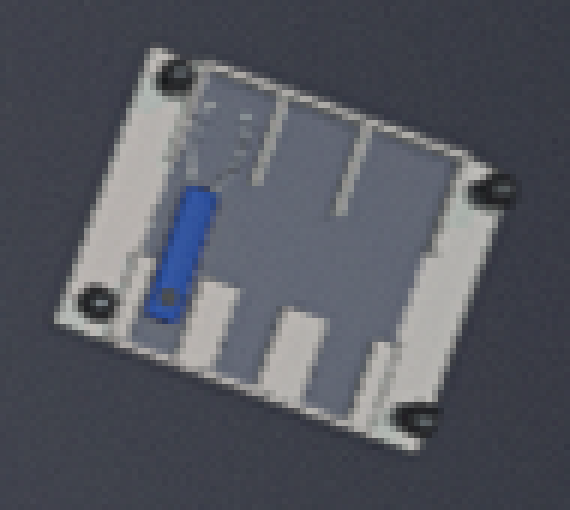

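The organiser comes out at about (524.3, -309.0) with yaw -20.15°, and the tier handle at (512.3, 275) with yaw 17.3°. The brush is at about (638.5, -41) with yaw 90°, and the spatula at (507.5, 37) with yaw 55.7°.

```bash
cat > go.py <<'E'
import sys
from h import *
from scipy.spatial.transform import Rotation as R
o=get_obs();p=np.array(o['tool_pos']);r=R.from_euler('xyz',o['tcp_rot'])
x,y,z,yaw=map(float,sys.argv[1:5])
t=R.from_euler('xyz',[180,0,yaw],degrees=True)
print('turn',(r.inv()*t).as_rotvec(degrees=True).round(2),'shift',(r.inv().apply(np.array([x,y,z])-p)/1000).round(4),'pos',p.round(1),np.degrees(o['tcp_rot']).round(2),'t',o['time'],'w',round(o['grip_width'],1),'F',np.round(o['contact_force'],1))
E
python3 go.py 638.5 -41 110 90
```

```text
turn [-8.000e-02  4.000e-02  6.732e+01] shift [-0.605  -0.3161  0.1164] pos [202.2 484.1 226.1] [-1.7992e+02 -1.0000e-02  1.5732e+02] t 0.1 w 92.1 F [ 0.2 -0.6 -0.1]
```

```bash
python3 -m handwheel '[[[0,0,67.3],[-0.605,-0.316,0.05],0.5],[[0,0,67.3],[-0.605,-0.316,0.05],0.5],[[0,0,67.3],[-0.605,-0.316,0.05],0.5],[[0,0,67.3],[-0.605,-0.316,0.05],0.5],[[0,0,67.3],[-0.605,-0.316,0.05],0.5],[[0,0,67.3],[-0.605,-0.316,0.05],0.5],[[0,0,67.3],[-0.605,-0.316,0.05],0.5],[[0,0,67.3],[-0.605,-0.316,0.05],0.5],[[0,0,67.3],[-0.605,-0.316,0.05],0.5],[[0,0,67.3],[-0.605,-0.316,0.05],0.5],[[0,0,67.3],[-0.605,-0.316,0.05],0.5],[[0,0,67.3],[-0.605,-0.316,0.05],0.5]]'; python3 go.py 638.5 -41 60 90
```

```text
time: 1.3
tool_pos: [585.8, 22.5, 182.3]
tcp_rot: [-3.141, -0.0, 1.571]
contact_force: [0.6, 0.6, -0.1]
grip_width: 45.9
finger_force: 0.0
turn [-0.04 -0.02  0.01] shift [-0.0635  0.0528  0.1223] pos [585.8  22.5 182.3] [-1.7996e+02 -2.0000e-02  9.0010e+01] t 1.3 w 45.9 F [ 0.6  0.6 -0.1]
```

```bash
python3 -m handwheel '[[[0,0,0],[-0.063,0.053,0.12],0.5],[[0,0,0],[-0.063,0.053,0.12],0.5],[[0,0,0],[-0.063,0.053,0.12],0.5],[[0,0,0],[-0.063,0.053,0.12],0.5],[[0,0,0],[-0.063,0.053,0.12],0.5],[[0,0,0],[-0.063,0.053,0.12],0.5]]'; python3 go.py 638.5 -41 3 90
python3 - <<'E'
from h import *
c=capture('scene');save(c,'s1');t=capture('top')
i=cv2.cvtColor(c['image'],4);cv2.imwrite('pics/s1c.png',cv2.resize(i[170:270,240:370],None,fx=5,fy=5,interpolation=3))
E
```

```text
time: 1.9
tool_pos: [638.6, -37.9, 64.7]
tcp_rot: [3.139, 0.0, 1.572]
contact_force: [0.2, 0.8, 0.1]
grip_width: 45.7
finger_force: 0.0
turn [0.14 0.01 0.06] shift [-0.003  -0.0002  0.0617] pos [638.6 -37.9  64.7] [1.7986e+02 1.0000e-02 9.0060e+01] t 1.9 w 45.7 F [0.2 0.8 0.1]
```

View pics/s1c.png

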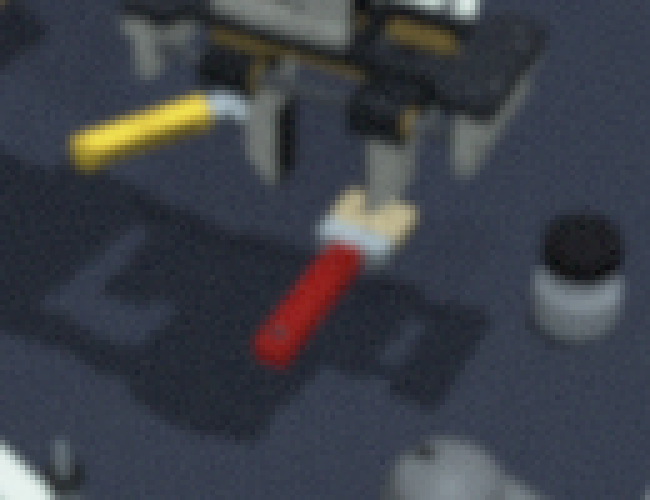

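The fingers hang at about (325,140), above the handle and ferrule, and straddle it as far as parallax lets me tell. I'll lower and grip.

```bash
python3 go.py 638.5 -41 3 90; python3 -m handwheel '[[[0,0,0],[0,0,0.03],0.5],[[0,0,0],[0,0,0.045],0.5],[[0,0,0],[0,0,0.055],0.5],[[0,0,0],[0,0,0.058],0.5],[[0,0,0],[0,0,0.058],0.5],[[0,0,0],[0,0,0.058],0.5],[[0,0,0],[0,0,0.058],0.1],[[0,0,0],[0,0,0.058],0.1],[[0,0,0],[0,0,0.058],0.1],[[0,0,0],[0,0,0.058],0.1],[[0,0,0],[0,0,0.058],0.1],[[0,0,0],[0,0,0.058],0.1]]'; python3 go.py 509.1 -350.3 120 -20.15
```

```text
turn [0.21 0.03 0.09] shift [-0.0032 -0.0005  0.0624] pos [638.8 -37.8  65.4] [1.7979e+02 3.0000e-02 9.0090e+01] t 2.0 w 45.7 F [0.4 0.8 0.2]
time: 3.2
tool_pos: [638.2, -38.7, 5.1]
tcp_rot: [3.141, -0.0, 1.571]
contact_force: [0.3, -0.3, 2.3]
grip_width: 17.4
finger_force: 30.0
turn [ 2.0000e-02 -3.0000e-02  1.1017e+02] shift [-0.3116 -0.1292 -0.115 ] pos [638.2 -38.7   5.1] [179.97  -0.    90.02] t 3.2 w 17.4 F [ 0.3 -0.3  2.3]
```

```bash
python3 -m handwheel '[[[0,0,0],[0,0,-0.02],0.1],[[0,0,0],[0,0,-0.05],0.1],[[0,0,0],[0,0,-0.08],0.1],[[0,0,8],[-0.03,-0.01,-0.115],0.1],[[0,0,16],[-0.06,-0.025,-0.115],0.1],[[0,0,24],[-0.09,-0.04,-0.115],0.1],[[0,0,32],[-0.12,-0.05,-0.115],0.1],[[0,0,40],[-0.15,-0.06,-0.115],0.1],[[0,0,48],[-0.18,-0.07,-0.115],0.1],[[0,0,56],[-0.21,-0.085,-0.115],0.1],[[0,0,64],[-0.24,-0.1,-0.115],0.1],[[0,0,70],[-0.26,-0.11,-0.115],0.1]]'; python3 go.py 511.3 -351.1 110 -20.15
```

```text
time: 4.4
tool_pos: [526.8, -300.6, 119.6]
tcp_rot: [-3.141, 0.001, 0.343]
contact_force: [0.9, 0.4, -1.1]
grip_width: 17.5
finger_force: 30.0
turn [-0.000e+00  3.000e-02  3.979e+01] shift [-0.0316  0.0424  0.0096] pos [ 526.8 -300.6  119.6] [-1.7999e+02  3.0000e-02  1.9640e+01] t 4.4 w 17.5 F [ 0.9  0.4 -1.1]
```

```bash
python3 -m handwheel '[[[0,0,8],[-0.006,0.008,0.01],0.1],[[0,0,16],[-0.012,0.016,0.01],0.1],[[0,0,24],[-0.018,0.024,0.01],0.1],[[0,0,32],[-0.025,0.034,0.01],0.1],[[0,0,39.8],[-0.0316,0.0424,0.01],0.1],[[0,0,39.8],[-0.0316,0.0424,0.01],0.1],[[0,0,39.8],[-0.0316,0.0424,0.01],0.1],[[0,0,39.8],[-0.0316,0.0424,0.01],0.1]]'
python3 - <<'E'
from h import *
c=capture('top');save(c,'t2')
i=cv2.cvtColor(c['image'],4);cv2.imwrite('pics/t2c.png',cv2.resize(i[190:290,300:420],None,fx=6,fy=6,interpolation=3))
E
python3 go.py 511.3 -351.1 11 -20.15
```

```text
time: 5.2
tool_pos: [513.0, -348.7, 109.7]
tcp_rot: [-3.141, 0.0, -0.342]
contact_force: [0.3, -0.2, -0.4]
grip_width: 17.1
finger_force: 30.0
turn [-0.02  0.01  0.52] shift [-0.0009  0.0029  0.0988] pos [ 513.1 -348.7  109.8] [-1.7998e+02  1.0000e-02 -1.9630e+01] t 5.25 w 17.4 F [ 0.1  0.1 -0.6]
```

View pics/t2c.png

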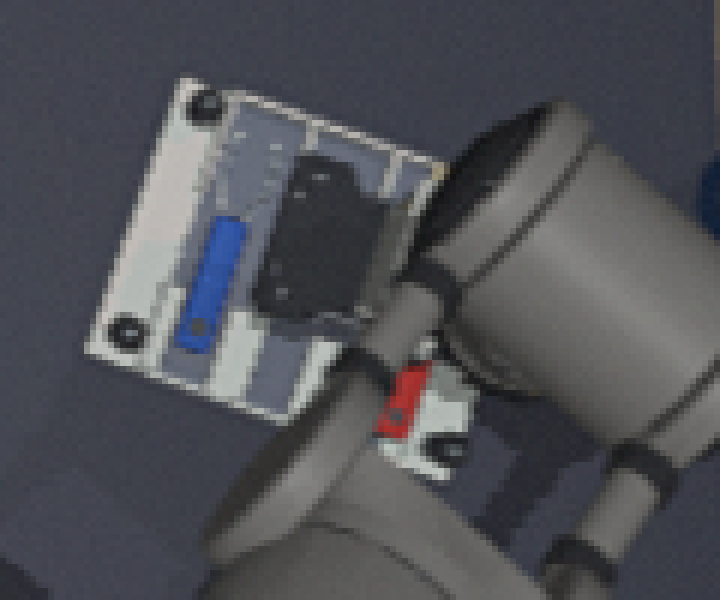

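The red handle end shows at crop (405,400), lined up with its channel, and the arm hides the rest. I'll check the numbers.

```bash
cat > loc.py <<'E'
from h import *
def local(c,lo,hi,box,zmin):
    W=world(c);hsv=cv2.cvtColor(c['image'],cv2.COLOR_RGB2HSV)
    m=cv2.inRange(hsv,lo,hi)>0;k=np.zeros_like(m);k[box[1]:box[3],box[0]:box[2]]=1
    P=W[m&k];P=P[P[:,2]>zmin];a=np.radians(-20.15);d=P[:,:2]-[524.3,-309.0]
    return np.c_[d@[np.cos(a),np.sin(a)],d@[-np.sin(a),np.cos(a)],P[:,2]]
E
python3 - <<'E'
from loc import *
L=local(capture('top'),(0,120,80),(6,255,255),(300,190,420,290),50)
print(len(L),L.mean(0),np.percentile(L,[2,50,98],axis=0).round(1))
E
python3 go.py 511.3 -351.1 11 -20.15
```

```text
49 [-46.18649307 -42.82140314 126.55796176] [[-63.3 -51.  111.9]
 [-45.3 -43.9 119.8]
 [-29.8 -34.  139.3]]
turn [-0.02  0.01  0.5 ] shift [-0.0009  0.0029  0.0989] pos [ 513.2 -348.7  109.9] [-1.7998e+02  1.0000e-02 -1.9650e+01] t 5.3 w 17.4 F [-0.1 -0.8 -0.8]
```

```bash
python3 -m handwheel '[[[0,0,0.5],[-0.001,0.0015,0.015],0.1],[[0,0,0.5],[-0.001,0.0015,0.035],0.1],[[0,0,0.5],[-0.001,0.0015,0.055],0.1],[[0,0,0.5],[-0.001,0.0015,0.07],0.1],[[0,0,0.5],[-0.001,0.0015,0.08],0.1],[[0,0,0.5],[-0.001,0.0015,0.086],0.1],[[0,0,0.5],[-0.001,0.0015,0.09],0.1],[[0,0,0.5],[-0.001,0.0015,0.093],0.1],[[0,0,0.5],[-0.001,0.0015,0.095],0.1],[[0,0,0.5],[-0.001,0.0015,0.095],0.1],[[0,0,0.5],[-0.001,0.0015,0.095],0.1]]'; python3 go.py 511.3 -351.1 11 -20.15
```

```text
time: 6.4
tool_pos: [511.6, -350.6, 15.2]
tcp_rot: [3.141, -0.001, -0.354]
contact_force: [-0.1, -0.6, 0.3]
grip_width: 17.8
finger_force: 30.0
turn [ 0.01 -0.03 -0.12] shift [-0.0001  0.0006  0.0042] pos [ 511.6 -350.6   15.2] [ 1.7999e+02 -3.0000e-02 -2.0270e+01] t 6.4 w 17.8 F [-0.1 -0.6  0.3]
```

Still in free air, now about 4 mm above the floor. I'll lower the last bit slowly.

```bash
python3 -m handwheel '[[[0,0,0],[0,0,0.001],0.1],[[0,0,0],[0,0,0.002],0.1],[[0,0,0],[0,0,0.003],0.1],[[0,0,0],[0,0,0.004],0.1],[[0,0,0],[0,0,0.0045],0.1],[[0,0,0],[0,0,0.0045],0.1]]'; python3 go.py 511.3 -351.1 11 -20.15
```

```text
time: 7.0
tool_pos: [511.5, -350.4, 11.1]
tcp_rot: [3.142, -0.0, -0.354]
contact_force: [-1.6, 1.9, 6.2]
grip_width: 17.7
finger_force: 30.0
turn [ 0.   -0.01 -0.12] shift [0.     0.0007 0.0001] pos [ 511.5 -350.4   11.1] [ 1.800e+02 -1.000e-02 -2.027e+01] t 7.0 w 17.7 F [-1.6  1.9  6.2]
```

The upward force is 6 N, so the brush is on the floor. I'll open a little and lift.

```bash
python3 -m handwheel '[[[0,0,0],[0,0,0],0.32],[[0,0,0],[0,0,0],0.32],[[0,0,0],[0,0,0],0.32],[[0,0,0],[0,0,0],0.32],[[0,0,0],[0,0,-0.01],0.32],[[0,0,0],[0,0,-0.03],0.32],[[0,0,0],[0,0,-0.06],0.35],[[0,0,0],[0,0,-0.1],0.4],[[0,0,0],[0,0,-0.13],0.5],[[0,0,0],[0,0,-0.13],0.5]]'; python3 go.py 507.5 37.2 70 55.7
```

```text
time: 8.0
tool_pos: [513.7, -352.2, 146.4]
tcp_rot: [3.138, -0.01, -0.354]
contact_force: [0.2, -0.4, 0.1]
grip_width: 44.5
finger_force: 0.0
turn [  0.54  -0.33 -75.97] shift [-0.1414 -0.3634  0.0737] pos [ 513.7 -352.2  146.4] [179.8   -0.55 -20.27] t 8.0 w 44.5 F [ 0.2 -0.4  0.1]
```

```bash
python3 -m handwheel '[[[0,0,-76],[-0.141,-0.363,0.0],0.5],[[0,0,-76],[-0.141,-0.363,0.0],0.5],[[0,0,-76],[-0.141,-0.363,0.0],0.5],[[0,0,-76],[-0.141,-0.363,0.0],0.5],[[0,0,-76],[-0.141,-0.363,0.03],0.5],[[0,0,-76],[-0.141,-0.363,0.05],0.5],[[0,0,-76],[-0.141,-0.363,0.07],0.5],[[0,0,-76],[-0.141,-0.363,0.07],0.5],[[0,0,-76],[-0.141,-0.363,0.07],0.5],[[0,0,-76],[-0.141,-0.363,0.07],0.5],[[0,0,-76],[-0.141,-0.363,0.07],0.5],[[0,0,-76],[-0.141,-0.363,0.07],0.5]]'
python3 - <<'E'
from h import *
c=capture('top');np.save('t3.npy',c,allow_pickle=True);save(c,'t3')
a=cv2.cvtColor(c['image'],4)[190:290,300:420]
cv2.imwrite('pics/t3c.png',cv2.resize(a,None,fx=5,fy=5,interpolation=3))
from loc import local
L=local(c,(0,120,80),(6,255,255),(300,190,420,290),5)
print(len(L),L.mean(0),np.percentile(L,[2,50,98],axis=0).round(1),cv2.minAreaRect(L[:,:2].astype(np.float32)))
E
python3 go.py 507.5 37.2 5 55.7
```

```text
time: 9.2
tool_pos: [505.6, 38.0, 70.9]
tcp_rot: [3.141, -0.001, 0.969]
contact_force: [0.7, -0.6, -0.6]
grip_width: 46.0
finger_force: 0.0
143 [-20.97054364 -43.5626092   20.72604901] [[-62.1 -51.8  13. ]
 [-21.1 -43.4  20.4]
 [ 19.  -35.9  26.8]] ((-21.288578033447266, -43.696815490722656), (16.572111129760742, 84.85958862304688), 88.98094177246094)
turn [ 0.05 -0.03 -0.19] shift [0.0005 0.002  0.0659] pos [505.5  37.9  70.9] [ 1.7995e+02 -3.0000e-02  5.5510e+01] t 9.25 w 46.2 F [ 0.8 -0.2  0. ]
```

View pics/t3c.png

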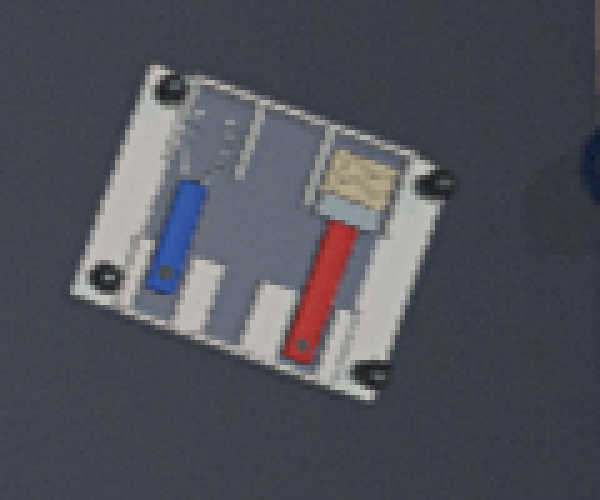

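The brush lies flat in its compartment: head at crop (360,180), handle end at (300,350), and measured within 0.5 mm of nominal. Next is the spatula.

```bash
python3 -m handwheel '[[[0,0,-0.2],[0,0.001,0.03],0.5],[[0,0,-0.2],[0,0.0015,0.05],0.5],[[0,0,-0.2],[0,0.0015,0.06],0.5],[[0,0,-0.2],[0,0.0015,0.066],0.5],[[0,0,-0.2],[0,0.0015,0.066],0.5],[[0,0,-0.2],[0,0.0015,0.066],0.5],[[0,0,-0.2],[0,0.0015,0.066],0.1],[[0,0,-0.2],[0,0.0015,0.066],0.1],[[0,0,-0.2],[0,0.0015,0.066],0.1],[[0,0,-0.2],[0,0.0015,0.066],0.1],[[0,0,-0.2],[0,0.0015,0.066],0.1],[[0,0,-0.2],[0,0.0015,0.066],0.1]]'; python3 go.py 525.7 -305.2 110 -20.15
```

```text
time: 10.45
tool_pos: [506.4, 38.1, 4.6]
tcp_rot: [3.141, -0.0, 0.976]
contact_force: [0.6, -0.2, 1.4]
grip_width: 15.5
finger_force: 30.0
turn [ 0.000e+00 -2.000e-02  7.608e+01] shift [-0.2736  0.2083 -0.1054] pos [506.4  38.1   4.6] [ 1.7998e+02 -2.0000e-02  5.5930e+01] t 10.45 w 15.5 F [ 0.6 -0.2  1.4]
```

```bash
python3 -m handwheel '[[[0,0,0],[0,0,-0.02],0.1],[[0,0,0],[0,0,-0.05],0.1],[[0,0,0],[0,0,-0.08],0.1],[[0,0,8],[-0.027,0.021,-0.105],0.1],[[0,0,16],[-0.054,0.042,-0.105],0.1],[[0,0,24],[-0.082,0.062,-0.105],0.1],[[0,0,32],[-0.11,0.083,-0.105],0.1],[[0,0,40],[-0.138,0.104,-0.105],0.1],[[0,0,48],[-0.164,0.125,-0.105],0.1],[[0,0,56],[-0.192,0.146,-0.105],0.1],[[0,0,64],[-0.22,0.167,-0.105],0.1],[[0,0,72],[-0.247,0.188,-0.105],0.1]]'; python3 go.py 525.7 -305.2 110 -20.15
```

```text
time: 11.65
tool_pos: [523.2, -273.2, 109.0]
tcp_rot: [-3.141, 0.001, -0.287]
contact_force: [0.4, 0.5, -0.2]
grip_width: 15.9
finger_force: 30.0
turn [-0.02  0.04  3.73] shift [ 0.0114  0.03   -0.001 ] pos [ 523.2 -273.2  109. ] [-1.7998e+02  4.0000e-02 -1.6420e+01] t 11.65 w 15.9 F [ 0.4  0.5 -0.2]
```

```bash
python3 -m handwheel '[[[0,0,2],[0.006,0.015,0],0.1],[[0,0,3.7],[0.0114,0.03,0],0.1],[[0,0,3.7],[0.0114,0.03,0],0.1],[[0,0,3.7],[0.0114,0.03,0.02],0.1],[[0,0,3.7],[0.0114,0.03,0.04],0.1],[[0,0,3.7],[0.0114,0.03,0.05],0.1],[[0,0,3.7],[0.0114,0.03,0.055],0.1],[[0,0,3.7],[0.0114,0.03,0.055],0.1],[[0,0,3.7],[0.0114,0.03,0.055],0.1]]'
python3 - <<'E'
from loc import *
c=capture('top')
L=local(c,(20,120,80),(35,255,255),(300,190,420,290),20)
print(len(L),L.mean(0),np.percentile(L,[2,50,98],axis=0).round(1))
E
python3 go.py 525.7 -305.2 10.6 -20.15
```

```text
time: 12.55
tool_pos: [526.7, -303.7, 55.1]
tcp_rot: [3.141, -0.001, -0.344]
contact_force: [0.4, 0.5, 0.5]
grip_width: 15.7
finger_force: 30.0
54 [-46.96963687   4.69198071  65.66584665] [[-61.6  -2.2  58.9]
 [-47.5   4.3  65.5]
 [-29.8  11.9  72.3]]
turn [ 0.02 -0.09  0.4 ] shift [-0.0007  0.0016  0.0447] pos [ 526.8 -303.9   55.3] [ 1.7998e+02 -9.0000e-02 -1.9750e+01] t 12.6 w 15.7 F [-0.5 -0.1 -0.2]
```

```bash
python3 -m handwheel '[[[0,0,0.4],[-0.001,0.001,0.01],0.1],[[0,0,0.4],[-0.001,0.001,0.02],0.1],[[0,0,0.4],[-0.001,0.001,0.03],0.1],[[0,0,0.4],[-0.001,0.001,0.036],0.1],[[0,0,0.4],[-0.001,0.001,0.039],0.1],[[0,0,0.4],[-0.001,0.001,0.041],0.1],[[0,0,0.4],[-0.001,0.001,0.042],0.1],[[0,0,0.4],[-0.001,0.001,0.043],0.1],[[0,0,0.4],[-0.001,0.001,0.044],0.1],[[0,0,0.4],[-0.001,0.001,0.045],0.1],[[0,0,0.4],[-0.001,0.001,0.045],0.1],[[0,0,0.4],[-0.001,0.001,0.045],0.1]]'; python3 go.py 525.7 -305.2 10.6 -20.15
```

```text
time: 13.8
tool_pos: [525.2, -304.5, 10.6]
tcp_rot: [3.141, -0.001, -0.352]
contact_force: [-2.4, 1.1, 6.8]
grip_width: 15.5
finger_force: 30.0
turn [ 0.02 -0.06 -0.02] shift [ 0.0007  0.0004 -0.    ] pos [ 525.2 -304.5   10.6] [ 1.7998e+02 -6.0000e-02 -2.0170e+01] t 13.8 w 15.5 F [-2.4  1.1  6.8]
```

The spatula is down on the floor (7 N). I'll open it narrowly and rise.

```bash
python3 -m handwheel '[[[0,0,0],[0,0,0],0.25],[[0,0,0],[0,0,0],0.25],[[0,0,0],[0,0,0],0.25],[[0,0,0],[0,0,0],0.25],[[0,0,0],[0,0,-0.005],0.25],[[0,0,0],[0,0,-0.015],0.25],[[0,0,0],[0,0,-0.03],0.25],[[0,0,0],[0,0,-0.06],0.25],[[0,0,0],[0,0,-0.1],0.25],[[0,0,0],[0,0,-0.15],0.4],[[0,0,0],[0,0,-0.19],0.5],[[0,0,0],[0,0,-0.19],0.5]]'; python3 go.py 512.3 275 200 17.3
```

```text
time: 15.0
tool_pos: [527.5, -306.2, 207.3]
tcp_rot: [3.138, -0.013, -0.352]
contact_force: [1.2, -0.4, -0.8]
grip_width: 42.4
finger_force: 0.0
turn [  0.46  -0.65 -37.47] shift [-0.2148 -0.5404  0.0024] pos [ 527.5 -306.2  207.3] [179.78  -0.75 -20.17] t 15.0 w 42.4 F [ 1.2 -0.4 -0.8]
```

```bash
python3 -m handwheel '[[[0,0,-37.5],[-0.214,-0.54,0.03],0.5],[[0,0,-37.5],[-0.214,-0.54,0.03],0.5],[[0,0,-37.5],[-0.214,-0.54,0.03],0.5],[[0,0,-37.5],[-0.214,-0.54,0.03],0.5],[[0,0,-37.5],[-0.214,-0.54,0.03],0.5],[[0,0,-37.5],[-0.214,-0.54,0.03],0.5],[[0,0,-37.5],[-0.214,-0.54,0.03],0.5],[[0,0,-37.5],[-0.214,-0.54,0.03],0.5],[[0,0,-37.5],[-0.214,-0.54,0.03],0.5],[[0,0,-37.5],[-0.214,-0.54,0.03],0.5],[[0,0,-37.5],[-0.214,-0.54,0.03],0.5],[[0,0,-37.5],[-0.214,-0.54,0.03],0.5]]';  python3 go.py 512.3 275 80 17.3
python3 - <<'E'
from loc import *
c=capture('top');save(c,'t4')
for n,lo,hi in(('y',(20,120,80),(35,255,255)),('r',(0,120,80),(6,255,255)),('b',(105,120,60),(125,255,255))):
    L=local(c,lo,hi,(310,190,400,280),5)
    print(n,len(L),L.mean(0).round(1),cv2.minAreaRect(L[:,:2].astype(np.float32)))
cv2.imwrite('pics/t4c.png',cv2.resize(cv2.cvtColor(c['image'],4)[190:290,300:420],None,fx=5,fy=5,interpolation=3))
E
```

```text
time: 16.2
tool_pos: [509.4, 279.5, 169.3]
tcp_rot: [-3.141, -0.0, 0.305]
contact_force: [-0.2, -0.5, -0.4]
grip_width: 46.0
finger_force: 0.0
turn [-0.04 -0.01  0.15] shift [0.0014 0.0053 0.0893] pos [509.4 279.5 169.3] [-1.7996e+02 -1.0000e-02  1.7450e+01] t 16.2 w 46.0 F [-0.2 -0.5 -0.4]
y 128 [-25.5   3.8  20.9] ((-24.931884765625, 3.3521127700805664), (78.99921417236328, 15.625710487365723), 0.18677271902561188)
r 146 [-20.8 -43.8  20.5] ((-21.27471160888672, -44.37704849243164), (17.44325828552246, 85.25821685791016), 88.9911117553711)
b 125 [-19.1  48.   17.8] ((-20.36273956298828, 47.080322265625), (69.09808349609375, 18.413354873657227), 0.9740774035453796)
```

View pics/t4c.png

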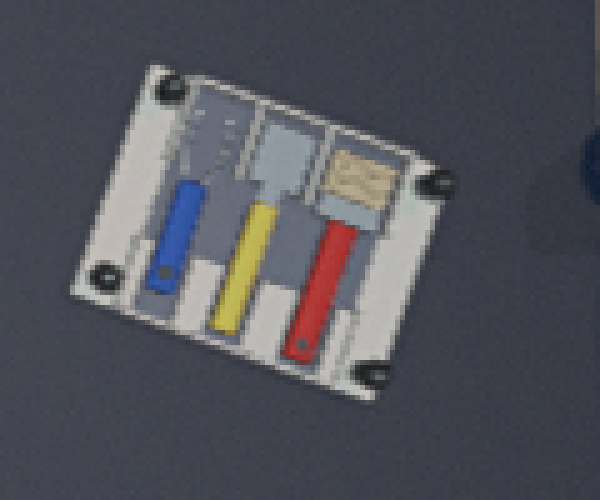

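Brush and spatula both lie flat in the right compartments, with heads at crop (360,180) and (285,155), and the puller is untouched. Now the tier handle.

```bash
python3 -m handwheel '[[[0,0,0.2],[0.0014,0.005,0.03],0.5],[[0,0,0.2],[0.0014,0.005,0.06],0.5],[[0,0,0.2],[0.0014,0.005,0.085],0.5],[[0,0,0.2],[0.0014,0.005,0.085],0.5],[[0,0,0.2],[0.0014,0.005,0.085],0.5],[[0,0,0.2],[0.0014,0.005,0.085],0.5]]';  python3 go.py 512.3 275 41 17.3
```

```text
time: 16.85
tool_pos: [514.2, 272.1, 86.1]
tcp_rot: [-3.141, -0.003, 0.299]
contact_force: [0.4, 0.2, 0.8]
grip_width: 45.9
finger_force: 0.0
turn [-0.01 -0.17 -0.19] shift [-0.0011 -0.0033  0.0451] pos [514.2 272.1  86.1] [-1.7999e+02 -1.7000e-01  1.7110e+01] t 16.85 w 45.9 F [0.4 0.2 0.8]
```

```bash
python3 -m handwheel '[[[0,0,-0.1],[-0.001,-0.003,0.015],0.5],[[0,0,-0.1],[-0.001,-0.003,0.03],0.5],[[0,0,-0.1],[-0.001,-0.003,0.04],0.5],[[0,0,-0.1],[-0.001,-0.003,0.045],0.5],[[0,0,-0.1],[-0.001,-0.003,0.045],0.5],[[0,0,-0.1],[-0.001,-0.003,0.045],0.05],[[0,0,-0.1],[-0.001,-0.003,0.045],0.05],[[0,0,-0.1],[-0.001,-0.003,0.045],0.05],[[0,0,-0.1],[-0.001,-0.003,0.045],0.05],[[0,0,-0.1],[-0.001,-0.003,0.045],0.05],[[0,0,-0.1],[-0.001,-0.003,0.045],0.05],[[0,0,-0.1],[-0.001,-0.003,0.045],0.05]]';  python3 go.py 512.3 275 41 17.3
```

```text
time: 18.05
tool_pos: [511.4, 274.8, 39.7]
tcp_rot: [-3.141, -0.001, 0.301]
contact_force: [-1.2, 2.0, 3.4]
grip_width: 11.6
finger_force: 30.0
turn [-0.02 -0.03 -0.06] shift [ 0.0009  0.0001 -0.0013] pos [511.4 274.8  39.7] [-1.7998e+02 -3.0000e-02  1.7240e+01] t 18.05 w 11.6 F [-1.2  2.   3.4]
```

```bash
python3 -m handwheel '[[[0,0,0],[0,0,-0.005],0.05],[[0,0,0],[0,0,-0.012],0.05],[[0,0,0],[0,0,-0.025],0.05],[[0,0,0],[0,0,-0.04],0.05],[[0,0,0],[0,0,-0.06],0.05],[[0,0,0],[0,0,-0.08],0.05],[[0,0,0],[0,0,-0.1],0.05],[[0,0,0],[0,0,-0.11],0.05],[[0,0,0],[0,0,-0.115],0.05],[[0,0,0],[0,0,-0.115],0.05]]';  python3 go.py 524.3 -309 155 -20.15
```

```text
time: 19.05
tool_pos: [511.4, 274.5, 154.8]
tcp_rot: [-3.142, -0.001, 0.301]
contact_force: [1.2, 1.2, -4.3]
grip_width: 11.6
finger_force: 30.0
turn [-2.000e-02 -4.000e-02  3.737e+01] shift [-1.605e-01  5.611e-01 -3.000e-04] pos [511.4 274.5 154.8] [-1.800e+02 -4.000e-02  1.722e+01] t 19.05 w 11.6 F [ 1.2  1.2 -4.3]
```

```bash
python3 -m handwheel '[[[0,0,0.5],[-0.002,0.008,0],0.05],[[0,0,2],[-0.007,0.025,0],0.05],[[0,0,4],[-0.015,0.05,0],0.05],[[0,0,6],[-0.023,0.08,0],0.05],[[0,0,8],[-0.031,0.11,0],0.05],[[0,0,10],[-0.04,0.14,0],0.05],[[0,0,12],[-0.049,0.17,0],0.05],[[0,0,14],[-0.057,0.2,0],0.05],[[0,0,16],[-0.066,0.23,0],0.05],[[0,0,18],[-0.074,0.26,0],0.05],[[0,0,19.5],[-0.08,0.28,0],0.05],[[0,0,20],[-0.083,0.29,0],0.05]]';  python3 go.py 524.3 -309 155 -20.15
```

```text
time: 20.25
tool_pos: [517.0, -29.9, 153.8]
tcp_rot: [3.141, 0.001, -0.053]
contact_force: [0.7, -0.1, -3.9]
grip_width: 12.0
finger_force: 30.0
turn [ 0.03  0.07 17.12] shift [ 0.022   0.2783 -0.0011] pos [517.  -29.9 153.8] [ 1.7998e+02  7.0000e-02 -3.0300e+00] t 20.25 w 12.0 F [ 0.7 -0.1 -3.9]
```

```bash
python3 -m handwheel '[[[0,0,1],[0.001,0.01,0],0.05],[[0,0,3],[0.003,0.035,0],0.05],[[0,0,5],[0.005,0.065,0],0.05],[[0,0,7],[0.008,0.1,0],0.05],[[0,0,9],[0.011,0.135,0],0.05],[[0,0,11],[0.014,0.17,0],0.05],[[0,0,13],[0.017,0.205,0],0.05],[[0,0,15],[0.019,0.235,0],0.05],[[0,0,16.3],[0.021,0.26,0],0.05],[[0,0,17.1],[0.022,0.273,0],0.05],[[0,0,17.1],[0.022,0.278,0],0.05],[[0,0,17.1],[0.022,0.278,0],0.05]]';  python3 go.py 524.3 -309 155 -20.15
```

```text
time: 21.45
tool_pos: [526.3, -305.3, 154.0]
tcp_rot: [-3.141, 0.001, -0.347]
contact_force: [0.0, 0.2, -3.3]
grip_width: 11.9
finger_force: 30.0
turn [-0.04  0.05  0.29] shift [-0.0006  0.0041 -0.001 ] pos [ 526.3 -305.3  154. ] [-1.7996e+02  5.0000e-02 -1.9860e+01] t 21.45 w 11.9 F [ 0.   0.2 -3.3]
```

```bash
python3 -m handwheel '[[[0,0,0.3],[-0.0006,0.002,0.005],0.05],[[0,0,0.3],[-0.001,0.004,0.015],0.05],[[0,0,0.3],[-0.001,0.004,0.025],0.05],[[0,0,0.3],[-0.001,0.004,0.032],0.05],[[0,0,0.3],[-0.001,0.004,0.037],0.05],[[0,0,0.3],[-0.001,0.004,0.038],0.05],[[0,0,0.3],[-0.001,0.004,0.038],0.05],[[0,0,0.3],[-0.001,0.004,0.038],0.05]]';  python3 go.py 524.3 -309 89.7 -20.15
python3 - <<'E'
from h import *
c=capture('top');np.save('t5.npy',c,allow_pickle=True);s=capture('scene');np.save('s5.npy',s,allow_pickle=True)
save(c,'t5');save(s,'s5')
a=cv2.resize(cv2.cvtColor(c['image'],4)[190:285,305:405],(600,570),interpolation=3)
cv2.imwrite('pics/t5c.png',a)
cv2.imwrite('pics/s5c.png',cv2.resize(cv2.cvtColor(s['image'],4)[215:335,130:280],(750,600),interpolation=3))
E
```

```text
time: 22.25
tool_pos: [524.4, -309.4, 116.7]
tcp_rot: [3.141, -0.001, -0.352]
contact_force: [0.0, 0.5, -2.4]
grip_width: 11.7
finger_force: 30.0
turn [ 0.01 -0.04 -0.03] shift [-0.0002 -0.0004  0.027 ] pos [ 524.4 -309.4  116.7] [ 1.7999e+02 -4.0000e-02 -2.0180e+01] t 22.25 w 11.7 F [ 0.   0.5 -2.4]
```

View pics/t5c.png

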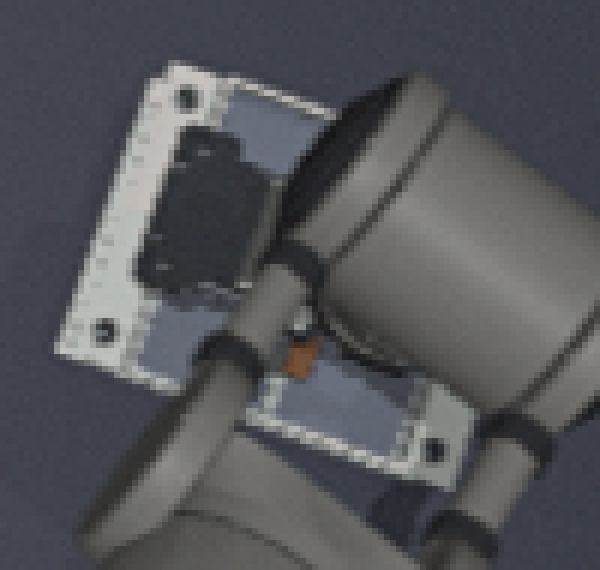

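View pics/s5c.png

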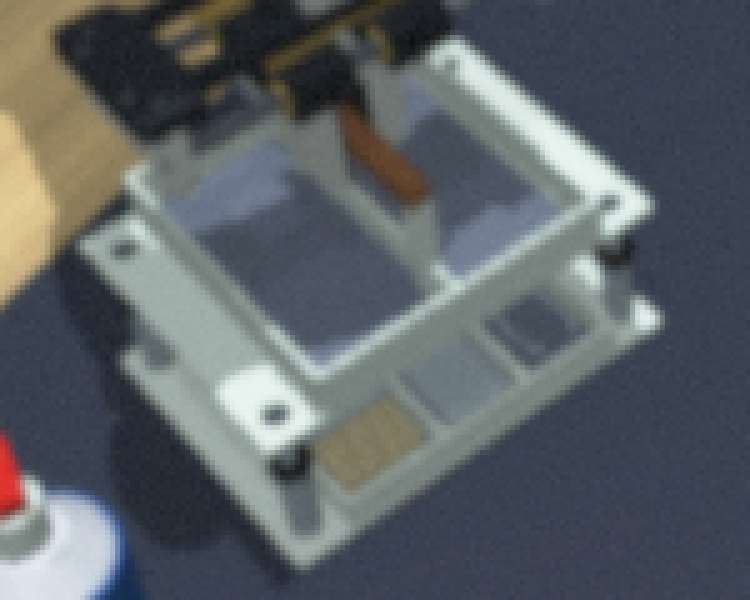

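The tier is level just above the pins. Three holes are visible in the top view at crop (187,98), (104,330) and (434,449), so I'll measure them against the posts.

Run:
```python
from h import *
a=np.radians(-20.15);Rm=np.array([[np.cos(a),-np.sin(a)],[np.sin(a),np.cos(a)]])
def dark(c,u,v,w=4):
    g=cv2.cvtColor(c['image'],7).astype(float);u0,v0=int(round(u)),int(round(v))
    s=g[v0-w:v0+w+1,u0-w:u0+w+1];k=np.clip(np.percentile(s,60)-s-25,0,None)
    vv,uu=np.mgrid[v0-w:v0+w+1,u0-w:u0+w+1];return (k*uu).sum()/k.sum(),(k*vv).sum()/k.sum()
c=np.load('t5.npy',allow_pickle=True).item();s=np.load('s5.npy',allow_pickle=True).item()
for nm,cam,L in(('top',c,[((187,98),(60,84)),((104,330),(-60,84)),((434,449),(-60,-84))]),('scene',s,[((275,413),(60,-84)),((124,248),(-60,-84)),((609,202),(60,84)),((451,65),(-60,84))])):
  for (x,y),q in L:
    u,v=(305+(x+.5)/6-.5,190+(y+.5)/6-.5) if nm=='top' else (130+(x+.5)/5-.5,215+(y+.5)/5-.5)
    du,dv=dark(cam,u,v,3 if nm=='top' else 3)
    for z in(79,):
      print(nm,q,'read',(Rm.T@(ray(cam,u,v,z)[:2]-[524.3,-309])).round(1),'dark',(Rm.T@(ray(cam,du,dv,z)[:2]-[524.3,-309])).round(1))
W=world(c);print('flange z',W[250:253,321:323,2].round(1))
# post tips in scene0, top0: project
t0=np.load('top0.npy',allow_pickle=True).item();s0=np.load('scene0.npy',allow_pickle=True).item()
Ws=world(s0);k=Ws[210:330,140:275].reshape(-1,3)
P=k[(k[:,2]>47)&(abs(k[:,0]-524)<120)&(abs(k[:,1]+309)<130)];d=(P[:,:2]-[524.3,-309])@Rm
for q in((60,84),(60,-84),(-60,84),(-60,-84)):
  n=np.linalg.norm(d-q,axis=1)<25;print('scene post',q,n.sum(),d[n].mean(0).round(1) if n.any() else '', P[n,2].max().round(1) if n.any() else '')
```

```text
top (60, 84) read [62.1 81.7] dark [61.8 81.6]
top (-60, 84) read [-57.7  82.1] dark [-58.1  81.3]
top (-60, -84) read [-57.3 -86.4] dark [-57.6 -86.8]
scene (60, -84) read [ 59.8 -84. ] dark [ 60.4 -84.3]
scene (-60, -84) read [-60.3 -84.4] dark [-59.4 -85.1]
scene (60, 84) read [60.1 84.7] dark [60.7 81.3]
scene (-60, 84) read [-59.   85.3] dark [-55.2  79.1]
flange z [[77.3 79.8]
 [12.2 27.4]
 [-4.5  2.5]]
scene post (60, 84) 53 [62.5 83.4] 69.9
scene post (60, -84) 69 [ 63.3 -83.9] 71.6
scene post (-60, 84) 49 [-57.6  83. ] 67.9
scene post (-60, -84) 62 [-56.8 -84.3] 70.8
```

Run:
```python
from h import *
a=np.radians(-20.15);Rm=np.array([[np.cos(a),-np.sin(a)],[np.sin(a),np.cos(a)]])
t0=np.load('top0.npy',allow_pickle=True).item();s0=np.load('scene0.npy',allow_pickle=True).item()
W=world(t0)
def pix(cam,p):
    q=cam['camera_from_world']@np.r_[p,1];return q[0]/q[2]*cam['fx']+cam['cx'],q[1]/q[2]*cam['fy']+cam['cy']
g=cv2.cvtColor(t0['image'],7);gs=cv2.cvtColor(s0['image'],7)
for q in((60,84),(60,-84),(-60,84),(-60,-84)):
    p=np.r_[Rm@q+[524.3,-309],50];u,v=pix(t0,p);u0,v0=int(round(u)),int(round(v))
    s=g[v0-5:v0+6,u0-5:u0+6];m=(s<45).astype(np.uint8)
    vv,uu=np.nonzero(m);r=ray(t0,u0-5+uu.mean(),v0-5+vv.mean(),51)
    print(q,m.sum(),'collar local',(Rm.T@(r[:2]-[524.3,-309])).round(1))
    us,vs=pix(s0,np.r_[p[:2],68]);ui,vi=int(round(us)),int(round(vs))
    print(' scene tip expected',np.round([us-ui+5,vs-vi+7],1));print(gs[vi-7:vi+10,ui-5:ui+6])
```

```text
(60, 84) 11 collar local [57.  83.1]
 scene tip expected [5.5 6.6]
[[ 61  62  56  57  59  61  60  59  61  59  59]
 [ 58  62  59  59  60  56  58  59  59  61  57]
 [ 60  56  59  61  59  58  55  58  61  60  59]
 [ 60  58  62  63  59  59  62  57  59  61  58]
 [ 61  56  60  60  59  63  64  61  59  58  60]
 [ 60  57  58  62  60  71  70  66  59  60  60]
 [ 57  58  58  60  71  86  90  75  63  62  59]
 [ 60  60  56  57  74  92  99  80  67  58  61]
 [ 59  63  62  62  77  95  98  85  69  58  60]
 [ 59  59  56  60  71  89  97  86  67  57  58]
 [ 72  54  56  56  68  87  94  83  60  51  56]
 [ 97  67  57  51  61  83  91  83  59  46  45]
 [143 101  69  43  52  70  82  76  57  44  44]
 [185 148 103  62  51  59  65  58  46  33  45]
 [216 192 148  93  54  41  48  47  35  37  50]
 [226 217 188 135  84  47  42  43  46  50  53]
 [231 226 211 171 114  67  58  58  64  65  61]]
(60, -84) 17 collar local [ 59.3 -83.7]
 scene tip expected [4.6 6.7]
[[117 116 114 115 114 117 115 114 116 116 114]
 [122 115 117 116 116 111 115 114 115 114 115]
 [137 119 115 114 116 116 114 114 115 114 117]
 [166 132 120 113 115 
[... 1676 characters left out ...]
  61  58  55  58  59  58  58  56  57  56]
 [ 56  57  56  59  53  58  57  58  56  54  59]
 [ 54  57  59  57  60  59  58  63  61  54  58]
 [ 56  59  59  60  64  66  60  60  58  55  56]
 [ 58  61  61  67  73  86  70  63  59  59  59]
 [ 60  61  56  69  86  96  86  72  58  61  57]
 [ 59  58  63  70  89 101  93  73  66  58  58]
 [ 57  58  59  67  83  96  94  79  59  54  51]
 [ 52  61  62  63  78  99  98  82  63  50  50]
 [ 61  57  53  59  74  93  97  85  59  43  47]
 [ 54  58  55  54  64  85  88  77  57  44  45]
 [ 56  55  54  44  51  63  70  70  51  41  54]
 [ 55  54  46  43  37  40  45  51  43  41  69]
 [ 57  56  50  39  35  36  35  38  36  49  75]
 [ 59  58  53  49  47  50  46  47  56  65  75]]
```

All the estimates put the tier 1–2 mm too far along +x and slightly towards -y. I'll nudge it and lower, watching the force.

```bash
python3 -m handwheel '[[[0,0,0],[-0.0013,-0.0008,0],0.05],[[0,0,0],[-0.0013,-0.0008,0.003],0.05],[[0,0,0],[-0.0013,-0.0008,0.006],0.05],[[0,0,0],[-0.0013,-0.0008,0.008],0.05],[[0,0,0],[-0.0013,-0.0008,0.01],0.05],[[0,0,0],[-0.0013,-0.0008,0.012],0.05],[[0,0,0],[-0.0013,-0.0008,0.013],0.05],[[0,0,0],[-0.0013,-0.0008,0.013],0.05]]';  python3 go.py 524.3 -309 89.7 -20.15
```

```text
time: 23.15
tool_pos: [523.1, -308.0, 103.2]
tcp_rot: [-3.141, 0.0, -0.352]
contact_force: [1.1, 0.2, -3.4]
grip_width: 12.0
finger_force: 30.0
turn [-0.01  0.02 -0.03] shift [0.0015 0.0005 0.0135] pos [ 523.1 -308.   103.2] [-1.7999e+02  2.0000e-02 -2.0180e+01] t 23.15 w 12.0 F [ 1.1  0.2 -3.4]
```

```bash
python3 -m handwheel '[[[0,0,0],[0,0,0.001],0.05],[[0,0,0],[0,0,0.002],0.05],[[0,0,0],[0,0,0.003],0.05],[[0,0,0],[0,0,0.004],0.05],[[0,0,0],[0,0,0.005],0.05],[[0,0,0],[0,0,0.006],0.05],[[0,0,0],[0,0,0.006],0.05]]';  python3 go.py 524.3 -309 89.7 -20.15
```

```text
time: 23.85
tool_pos: [523.1, -308.0, 97.2]
tcp_rot: [-3.141, 0.0, -0.352]
contact_force: [-0.3, 0.2, -4.0]
grip_width: 11.6
finger_force: 30.0
turn [-0.01  0.02 -0.03] shift [0.0015 0.0005 0.0075] pos [ 523.1 -308.    97.2] [-1.7999e+02  2.0000e-02 -2.0180e+01] t 23.85 w 11.6 F [-0.3  0.2 -4. ]
```

No contact, so the pins are going through cleanly. I'll take it down to the collars.

```bash
python3 -m handwheel '[[[0,0,0],[0,0,0.001],0.05],[[0,0,0],[0,0,0.002],0.05],[[0,0,0],[0,0,0.003],0.05],[[0,0,0],[0,0,0.004],0.05],[[0,0,0],[0,0,0.005],0.05],[[0,0,0],[0,0,0.006],0.05],[[0,0,0],[0,0,0.0068],0.05],[[0,0,0],[0,0,0.0074],0.05],[[0,0,0],[0,0,0.0074],0.05]]';  python3 go.py 524.3 -309 89.7 -20.15
```

```text
time: 24.75
tool_pos: [523.2, -308.0, 89.9]
tcp_rot: [-3.141, 0.0, -0.352]
contact_force: [-0.2, -0.3, -4.1]
grip_width: 11.6
finger_force: 30.0
turn [-0.01  0.   -0.03] shift [0.0014 0.0005 0.0002] pos [ 523.2 -308.    89.9] [-179.99    0.    -20.18] t 24.75 w 11.6 F [-0.2 -0.3 -4.1]
```

```bash
python3 -m handwheel '[[[0,0,0],[0,0,0.0003],0.05],[[0,0,0],[0,0,0.0006],0.05],[[0,0,0],[0,0,0.0009],0.05],[[0,0,0],[0,0,0.0009],0.05],[[0,0,0],[0,0,0.0009],0.05]]';  python3 go.py 524.3 -309 89.7 -20.15
```

```text
time: 25.25
tool_pos: [523.2, -308.1, 89.7]
tcp_rot: [3.141, -0.001, -0.352]
contact_force: [-2.8, 1.0, 3.2]
grip_width: 11.8
finger_force: 30.0
turn [ 0.01 -0.03 -0.02] shift [ 0.0013  0.0005 -0.    ] pos [ 523.2 -308.1   89.7] [ 1.7999e+02 -3.0000e-02 -2.0170e+01] t 25.25 w 11.8 F [-2.8  1.   3.2]
```

The load is now on the collars. I'll release, rise straight up and clear the view.

```bash
python3 -m handwheel '[[[0,0,0],[0,0,0],0.35],[[0,0,0],[0,0,0],0.35],[[0,0,0],[0,0,0],0.35],[[0,0,0],[0,0,0],0.35],[[0,0,0],[0,0,0],0.35],[[0,0,0],[0,0,-0.01],0.35],[[0,0,0],[0,0,-0.03],0.35],[[0,0,0],[0,0,-0.06],0.35],[[0,0,0],[0,0,-0.1],0.35],[[0,0,0],[0,0,-0.14],0.35],[[0,0,0],[0,0,-0.15],0.35],[[0,0,0],[0,0,-0.15],0.35]]' && python3 -m handwheel '[[[0,0,0],[-0.03,-0.05,0],0.35],[[0,0,0],[-0.06,-0.1,0],0.35],[[0,0,0],[-0.08,-0.15,0],0.35],[[0,0,0],[-0.1,-0.2,0],0.35],[[0,0,0],[-0.1,-0.25,0],0.35],[[0,0,0],[-0.1,-0.28,0],0.35],[[0,0,0],[-0.1,-0.3,0],0.35],[[0,0,0],[-0.1,-0.3,0],0.35]]'
python3 - <<'E'
from h import *
c=capture('top');s=capture('scene')
a=cv2.resize(cv2.cvtColor(c['image'],4)[190:290,305:405],(400,400),interpolation=3)
b=cv2.resize(cv2.cvtColor(s['image'],4)[215:335,130:250],(400,400),interpolation=3)
cv2.imwrite('pics/end.png',np.hstack([a,b]))
W=world(c)
k=W[195:285,305:405].reshape(-1,3);al=np.radians(-20.15);d=k[:,:2]-[524.3,-309]
l=np.c_[d@[np.cos(al),np.sin(al)],d@[-np.sin(al),np.cos(al)]]
for q in((0,84),(0,-84)):
  for sx in(-35,35):
    n=(abs(l[:,0]-q[0]-sx)<12)&(abs(l[:,1]-q[1])<8);print(q,sx,n.sum(),np.nanmedian(k[n,2]).round(1))
n=(abs(l[:,0])<40)&(abs(l[:,1])<12)&(k[:,2]>100);print('bar',np.r_[l[n].mean(0),k[n,2].mean()].round(1))
E
```

```text
time: 26.45
tool_pos: [523.9, -308.6, 241.7]
tcp_rot: [3.14, -0.005, -0.352]
contact_force: [-0.0, 0.1, 0.1]
grip_width: 32.0
finger_force: 0.0
time: 27.25
tool_pos: [532.4, 11.1, 237.2]
tcp_rot: [-3.142, 0.003, -0.348]
contact_force: [0.2, 0.1, -0.5]
grip_width: 32.0
finger_force: 0.0
(0, 84) -35 45 54.8
(0, 84) 35 42 54.4
(0, -84) -35 44 55.1
(0, -84) 35 43 54.5
bar [1.000e-01 8.000e-01 1.158e+02]
```

View pics/end.png

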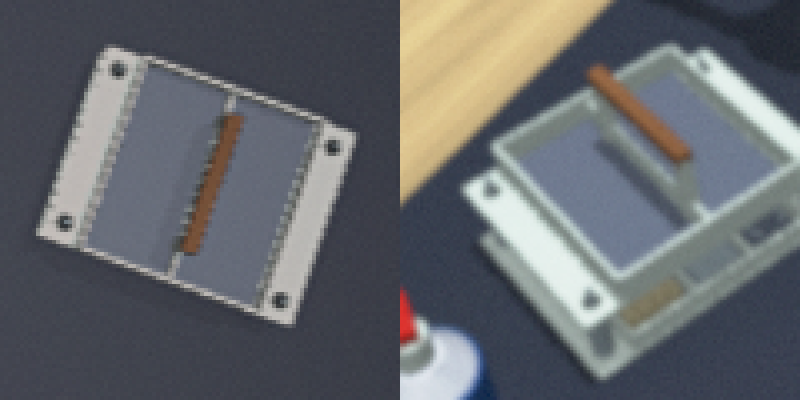

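The tier is seated level: the pins show in all four holes, at (118,68), (333,147), (65,222) and (280,300). The flange tops read 54–55 mm at both ends.

```bash
python3 -c "from plant import close_job;print(close_job())"
```

```text
the job is handed in; nothing more can be done
None
```

The job is handed in (its verdict wasn't returned): brush and spatula lie flat in their compartments, the top tier sits level on all four collars, and the puller showed no movement when last visible.

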